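Go/no-go check of a bearing housing on the electronics bench

TASK

Check the bore of the tall bearing housing with the large two-legged go/no-go gauge: put its thin (go) leg fully home, collar on the rim, then take it out. Then press the thick (no-go) leg down on the rim for a moment, centred on the same bore, to confirm that it does not go in. Finally stand the gauge back on the dark mat, upright with both feet on the mat, and let go.

Things in the scene. Friction and masses are not known exactly. Their poses are not given: they have to be found in the camera images.
- gauge: Large two-legged gauge, 0.36 kg, on the mat: two steel legs 40 mm long, axes 70 mm apart, under an aluminium bar on edge. Origin: centre of the go leg's foot; z up, x along the bar to the no-go leg. Go leg: 28 mm thick, lowest 14 mm tapering to 14 mm; collar 48 mm wide, z 40-46. Bar (the handle): 12 mm thick in y, z 40-78, x -22 to 92, balances at x = 40 mm. (A 50 mm tall copy is not used.)
- nogo_end (a point): Point on the same gauge: centre of the flat foot of the thick no-go leg (46 mm diameter, 40 mm long), 70 mm along the gauge's x from its origin and at the same height.
- housing: Tall aluminium bearing housing, fixed: round boss, 58 mm outer diameter, rim 60 mm above the bench, on a flange 84 x 84 x 8 mm. Origin: on the boss axis at bench level; z up. Vertical bore open at the top, 36 mm diameter, 52 mm deep; the other leg hangs free beside the boss at any yaw. (A low housing, 32 mm tall with a 14 mm bore, is not used.)
- pad: Dark rubber mat fixed on the bench, 200 mm (its x) by 150 mm (its y), 4 mm thick; origin at the centre of its underside. The gauge starts on it and goes back anywhere on it, any way round.
There are look-alikes about, which are no part of the job. Of the things shaped like the pad, the rubber one is meant. What is shaped like the gauge but orange is not meant.

How it is judged:
By the outcome, as a careful person would: the job done as asked, in the order asked, and still so for the second after the job is handed in, with the robot touching nothing.
It also fails if it takes over 58 s, if anything falls off the work surface, if the arm or the gripper's body presses on something with over 40 N, if the wrist force passes 120 N, or if a joint passes its speed limit or range.

ROBOT

A 6-joint arm with a two-finger parallel gripper is mounted at the origin on the work surface. World frame = base frame: x ahead of the robot, y to its left, z up, the work surface at z = 0. Lengths are in m, angles in degrees, forces in N, time in s.
With the tool pointing down it reaches from about 0.4 to 0.825 m from the base axis. Payload 7 kg.
Tool frame: the origin (TCP) lies midway between the tips of the shut fingers; the grasp point (between the pads) lies r.grip_depth behind it (r.grip_depth is the distance from the TCP to the grasp point, in m); z points along the fingers, y is the direction in which the jaws open and shut (so a half turn about z gives the same grasp; the last joint's range is limited). The gripper opens to 88 mm and grips with 3 to 60 N. Pads are 19 mm wide; open, the fingers measure 130 mm over their backs; the gripper's body (78 mm by 193 mm) begins 47 mm behind the grasp point.
Start: joints at [-53.165, 20.546, 0.682, 0, -70.136, -16.507], TCP at [0.234, -0.633, 0.227] pointing down, gripper open.
Joint ranges: [-176.03, 176.03], [-82.01, 121.73], [-58.28, 71.71], [-173.87, 95.51], [-174.79, -0.11], [-173.66, 173.66]. Speed limits (degrees/s): [136.94, 136.94, 172.46, 180, 180, 180].

INTERFACE

Orientations are given as [roll, pitch, yaw] about the fixed x, y, z axes, in that order (R = Rz(yaw) Ry(pitch) Rx(roll)).
In Python, from plant import r, imaging, close_job gives the robot as it stands.
- The arm moves only by the tool step_arm, never from a script. Its argument "commands" is a list of rows, each a list of 2 entries, a list of its own where there are three numbers: the shift along the tool's x, y, z in mm, then the turn about the tool's z in degrees. In form: [[[x, y, z], twist], ...]. A call has 1 to 20 rows; each row shifts and turns the commanded pose from where the row before left it, along the tool's axes as they then stand; what a row does not reach is not made up. A row lasts 1/8 s, in which the tool goes at most 62.5 mm and 10.7 degrees, less where a joint would pass 70% of its speed; a pose out of reach is approached as far as the arm can. A call with a gripper value outside its range is refused whole. "gripper" is the closure, from 0 (fully open) to 1 (shut), set as the call begins (left out, the last holds). The fingers move at their own pace and stop on an object; "grip_force" is the grip in N (left out, the last holds). Time passes only in rows, so rows that do not move let the fingers close. It gives the time, the measured TCP pose, the force and the opening at its end, in the units of the state.
- r.get_state(): the state, without advancing time (a new reading comes with each control period).
- imaging.capture(name): name is "side" or "top"; returns a dict with "img" (480x640x3 uint8, red, green, blue), "z_map" (480x640 float32, m along the optical axis (not along the pixel's ray), 0 where there is no reading), "vfov" (degrees; the focal length in pixels is half the picture's height over the tangent of half this angle, whatever the lens; pixels are square), "cx", "cy" (the principal point, pixels), "D" ([k1, k2, p1, p2, k3] as OpenCV has them; the pictures are not rectified), "extrinsics" (4x4, takes a point from camera to world coordinates). Camera axes: x right, y down, z forward; pixel columns grow to the right and rows downward; lengths in m; the calibration is good to about 2 mm. A picture is of the moment at which its call begins.
- close_job(): hands the job in, once; it reports no verdict.
The state is a dict: "time_s": time; "joints": joint angles; "qd": joint speeds; "joint_torque": joint torques, N m; "tcp_pos": TCP position; "eef_rot": TCP orientation; "contact_force": force on the tool from outside, world axes, zero at the start; "moment": the same for the moment, N m; "gripper_width": finger opening in m.
Only numpy, scipy, OpenCV 4.12 (cv2) and the standard library are available. Lean on these libraries where they do the work, as an engineer would, in place of code of your own. Each camera call takes 0.05 s, during which the arm holds its last target.

## Working session

There is one attempt and no reset: what is moved stays moved. The work goes in short steps, Python scripts to look and compute and a tool call to move; the robot and the scene stay as the last step left them, time stands still between calls to the robot, and variables do not carry over. Pictures are saved under pics/ and viewed, and the job is handed in when it is done.

Besides the shell and the picture viewer there is one more tool, called after "Emit:" as a command line: name --argument value ..., lists and objects as JSON in quotes. step_arm: Moves the arm, as the interface text tells. Its arguments: {"type":"object","properties":{"commands":{"type":"array","items":{"type":"array"}},"gripper":{"type":"number"},"grip_force":{"type":"number"}},"required":["commands"]}

```bash
mkdir -p pics; ls
cat > h.py <<'E'
import numpy as np, cv2
from plant import r, imaging
def cap(n):
    c=imaging.capture(n); np.savez(f'{n}.npz',**c); return c
def K(c):
    f=240/np.tan(np.radians(float(c['vfov']))/2); return np.array([[f,0,float(c['cx'])],[0,f,float(c['cy'])],[0,0,1]])
def rays(c,px):
    u=cv2.undistortPoints(np.array(px,float).reshape(-1,1,2),K(c),np.array(c['D'],float)).reshape(-1,2)
    d=np.c_[u,np.ones(len(u))]; return d
def onplane(c,px,z):
    E=np.array(c['extrinsics']); d=rays(c,px)@E[:3,:3].T; o=E[:3,3]
    return o+d*((z-o[2])/d[:,2])[:,None]
def depthpts(c,px):
    E=np.array(c['extrinsics']); d=rays(c,px); z=np.array([c['z_map'][int(round(v)),int(round(u))] for u,v in px])
    return (d*z[:,None])@E[:3,:3].T+E[:3,3]
E
python3 - <<'E'
from h import *
for n in('top','side'):
    c=cap(n); cv2.imwrite(f'pics/{n}0.png',c['img'][:,:,::-1]); print(n,c['vfov'],c['D'],c['extrinsics'])
print(r.get_state(),r.grip_depth)
E
```

```text
pics
top 55.6363239883326 [-0.00304912  0.          0.          0.          0.        ] [[-0.00456904 -0.99979889  0.01952687  0.39823254]
 [-0.99996256  0.00442455 -0.00743635 -0.00345605]
 [ 0.00734845 -0.01956012 -0.99978168  0.9443696 ]
 [ 0.          0.          0.          1.        ]]
side 47.921428824768505 [-0.16683984  0.          0.          0.          0.        ] [[ 0.72668574 -0.38754633  0.56721748 -0.27765526]
 [-0.68655504 -0.43839929  0.58004158 -0.7628385 ]
 [ 0.02387475 -0.81093397 -0.58465041  0.78590718]
 [ 0.          0.          0.          1.        ]]
{'time_s': 0.1, 'joints': array([-5.31649861e+01,  2.05882218e+01,  6.37378246e-01, -1.78128595e-02,
       -7.01344361e+01, -1.65074942e+01]), 'qd': array([ 0.02966798, -0.04144661,  0.07672963,  0.07387052,  0.03164443,
       -0.07935315]), 'joint_torque': array([-2.53027523e-03, -5.84164667e+01,  2.93752438e+01,  7.01559439e+00,
        1.02161805e-02, -3.30027137e-05]), 'tcp_pos': array([ 0.23431127, -0.63255366,  0.22569358]), 'eef_rot': array([ 1.79913477e+02, -8.17797659e-03, -1.59678540e+02]), 'contact_force': array([ 0.76230732, -0.48624385,  0.06533221]), 'moment': array([0.05447426, 0.00765943, 0.02382359]), 'gripper_width': 0.08769330676118448} 0.0188
```

View pics/top0.png

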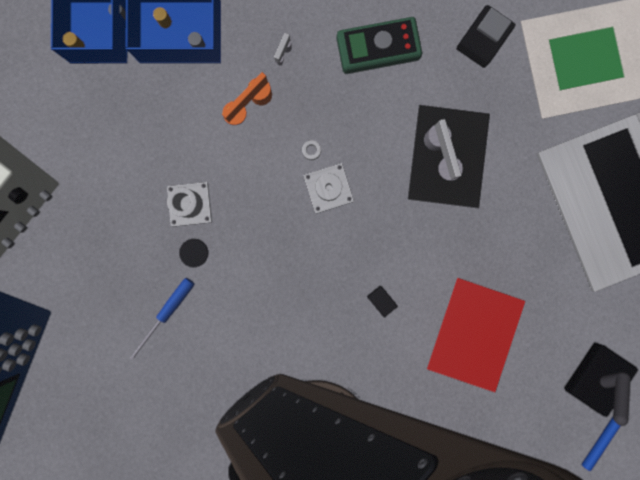

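View pics/side0.png

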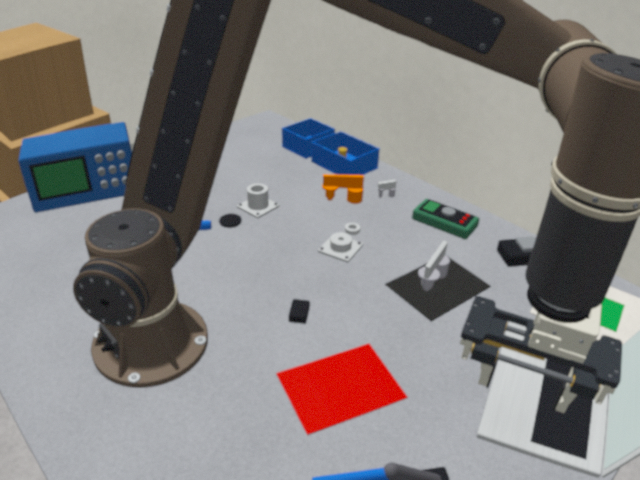

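The top view shows the gauge on the dark mat around (445,150), with the bar running from (441,122) to (455,178). The tall housing is at (187,203), the low one at (329,187), and the orange gauge at (247,98). I'll zoom in on the first two.

Run:
```python
import cv2,numpy as np
t=cv2.imread('pics/top0.png');s=cv2.imread('pics/side0.png')
a=cv2.resize(t[95:215,400:500],None,fx=4,fy=4,interpolation=cv2.INTER_CUBIC)
b=cv2.resize(t[165:245,145:235],None,fx=4,fy=4,interpolation=cv2.INTER_CUBIC)
o=np.zeros((480,760,3),np.uint8);o[:480,:400]=a;o[:320,400:760]=b
cv2.imwrite('pics/crop1.png',o)
a=cv2.resize(s[225:325,380:500],None,fx=4,fy=4,interpolation=cv2.INTER_CUBIC)
b=cv2.resize(s[170:230,225:295],None,fx=4,fy=4,interpolation=cv2.INTER_CUBIC)
o=np.zeros((400,760,3),np.uint8);o[:,:480]=a;o[:240,480:760]=b
cv2.imwrite('pics/crop2.png',o)
```

```text
(no output)
```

View pics/crop1.png

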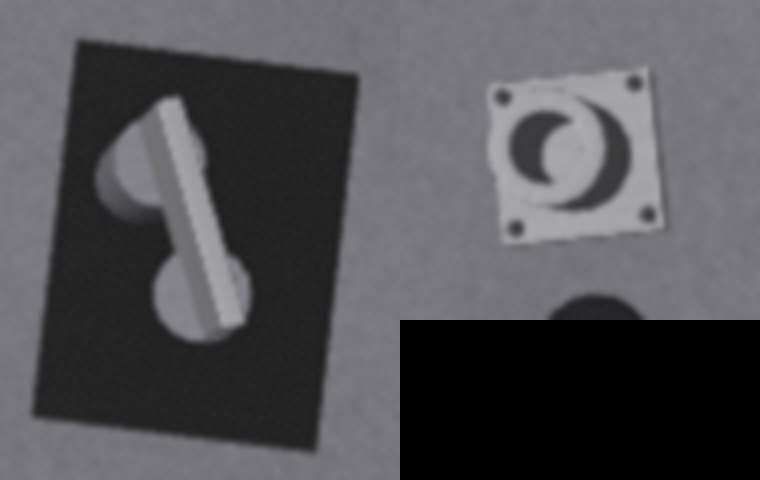

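View pics/crop2.png

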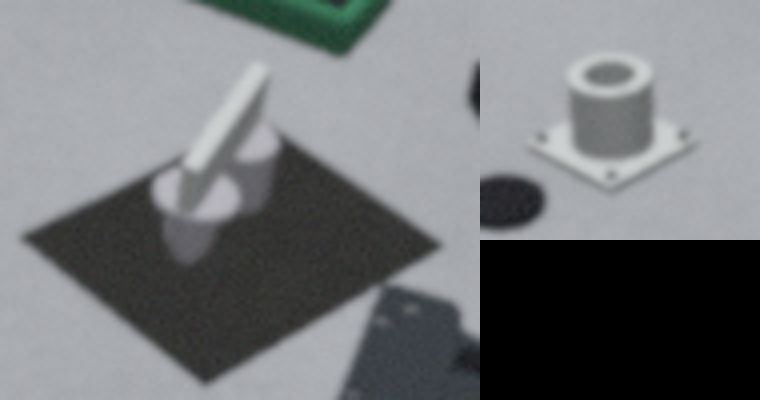

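Run:
```python
from h import *
c=dict(np.load('top.npz')); s=dict(np.load('side.npz'))
g=cv2.cvtColor(c['img'],cv2.COLOR_RGB2GRAY)
# depth-based heights
def hmap(c,u0,u1,v0,v1):
    px=[(u,v) for v in range(v0,v1) for u in range(u0,u1)]
    return np.array(px),depthpts(c,px)
for nm,cc,box,zt in (('bar top',c,(425,470,112,190),.082),('bar side',s,(410,460,235,295),.082),('rim top',c,(160,215,178,230),.06),('rim side',s,(240,275,178,215),.06)):
    px,P=hmap(cc,*box); m=abs(P[:,2]-zt)<.006
    Q=P[m]; print(nm,m.sum(),'mean',Q.mean(0).round(4),'min',Q.min(0).round(4),'max',Q.max(0).round(4))
    rc=cv2.minAreaRect(Q[:,:2].astype(np.float32)*1000); print(rc)
    if 'rim' in nm: print(cv2.minEnclosingCircle(Q[:,:2].astype(np.float32)*1000))
# intensity bar
m=np.zeros_like(g); sub=g[112:190,425:470]
print(np.percentile(sub,[50,80,90,95,99]))
mm=(sub>158).astype(np.uint8)
n,l,st,ce=cv2.connectedComponentsWithStats(mm); i=1+np.argmax(st[1:,4]); ys,xs=np.where(l==i)
W=onplane(c,np.c_[xs+425,ys+112],.082); print('bar bright',st[i],W.mean(0),cv2.minAreaRect(W[:,:2].astype(np.float32)*1000))
for nm,pt in (('c',None),):
  # hand corners
  print(onplane(c,[(400+170/4-.4,95+98/4-.4),(400+232/4-.4,95+324/4-.4)],.082).round(4))
  print('mat',onplane(c,[(400+x/4-.4,95+y/4-.4) for x,y in((77,40),(358,74),(316,450),(33,415))],.004).round(4))
  print('flange',onplane(c,[(145+x/4-.4,165+y/4-.4) for x,y in((88,85),(248,68),(263,230),(104,244))],.008).round(4))
  print('boreside',onplane(s,[(225+129/4-.4,170+74/4-.4)],.06).round(4))
  print('boretop rim box',onplane(c,[(145+x/4-.4,165+148/4-.4) for x in(90,205)],.06).round(4))
```

```text
bar top 417 mean [ 0.5778 -0.2583  0.0821] min [ 0.5234 -0.2784  0.0761] max [ 0.6326 -0.2384  0.0875]
((578.5901489257812, -258.8852233886719), (112.72952270507812, 13.101469993591309), 15.687994956970215)
bar side 189 mean [ 0.5755 -0.2617  0.0813] min [ 0.522  -0.2796  0.0764] max [ 0.6346 -0.2397  0.0864]
((578.0382690429688, -260.41815185546875), (115.15724182128906, 13.458552360534668), 16.0794677734375)
rim top 450 mean [0.4799 0.2583 0.0601] min [0.4521 0.2303 0.0543] max [0.5091 0.2867 0.0656]
((479.9000549316406, 258.4872131347656), (56.25887680053711, 56.50998306274414), 30.25495719909668)
((480.19842529296875, 258.6376647949219), 28.97504234313965)
rim side 175 mean [0.4781 0.2563 0.0596] min [0.4487 0.226  0.0543] max [0.5088 0.2862 0.0648]
((480.1701965332031, 258.2262878417969), (59.72996139526367, 53.77717590332031), 51.52481460571289)
((479.7796325683594, 256.85302734375), 31.38857650756836)
[ 37. 120. 134. 157. 162.]
bar bright [ 15   9  19  55 129] [ 0.5734166  -0.25906606  0.082     ] ((579.1300048828125, -257.8907165527344), (107.14596557617188, 7.027329921722412), 15.804047584533691)
[[ 0.6342 -0.2449  0.082 ]
 [ 0.5258 -0.2734  0.082 ]]
mat [[ 0.686  -0.2185  0.004 ]
 [ 0.6679 -0.3651  0.004 ]
 [ 0.4716 -0.3408  0.004 ]
 [ 0.4904 -0.1938  0.004 ]]
flange [[0.5177 0.3042 0.008 ]
 [0.5262 0.2219 0.008 ]
 [0.4426 0.2142 0.008 ]
 [0.4358 0.2958 0.008 ]]
boreside [[0.4812 0.2602 0.06  ]]
boretop rim box [[0.4804 0.2861 0.06  ]
 [0.4802 0.2303 0.06  ]]
```

```bash
cat >> h.py <<'E'
from scipy.spatial.transform import Rotation as Ro
def go(target,yaw=None):
    s=r.get_state(); R=Ro.from_euler('xyz',s['eef_rot'],degrees=True)
    d=np.array(target)-s['tcp_pos']; print('t',round(s['time_s'],2),'tcp',s['tcp_pos'].round(4),'rpy',s['eef_rot'].round(2),'F',s['contact_force'].round(1),'M',s['moment'].round(2),'w',round(s['gripper_width'],4))
    print('tool delta mm',(R.inv().apply(d)*1000).round(1))
    if yaw is not None: print('twist',(-(yaw-s['eef_rot'][2])+180)%360-180)
E
python3 - <<'E'
from h import *
go([.583,-.2576,.13],-164.2)
E
```

```text
t 0.1 tcp [ 0.2343 -0.6326  0.2257] rpy [ 1.7991e+02 -1.0000e-02 -1.5968e+02] F [ 0.8 -0.5  0.1] M [0.05 0.01 0.02] w 0.0877
tool delta mm [-457.2  230.4   96. ]
twist 4.5214603594895095
```

Emit:
step_arm --commands '[[[-15,8,0],0],[[-30,15,0],0],[[-38,19,0],0],[[-38,19,0],0],[[-38,19,0],0],[[-38,19,0],0],[[-38,19,0],0],[[-38,19,0],0],[[-38,19,0],0],[[-38,19,0],0],[[-38,19,0],0],[[-30,15,10],0],[[-25,14,25],0],[[-15,7,30],2],[[0,0,20],2.5],[[0,0,10],0],[[0,0,0],0],[[0,0,0],0]]' --gripper 0 --grip_force 60

```text
time_s: 2.35
tcp_pos: [0.5835, -0.2587, 0.1326]
eef_rot: [-180.0, 0.1, -164.1]
contact_force: [0.3, -0.1, 0.7]
gripper_width: 0.0877
```

Run:
```python
from h import *
go([.583,-.2576,.052],-164.2)
c=cap('side'); cv2.imwrite('pics/s1.png',c['img'][150:390,320:640,::-1].repeat(2,0).repeat(2,1))
```

```text
t 2.35 tcp [ 0.5835 -0.2587  0.1326] rpy [-1.7995e+02  7.0000e-02 -1.6415e+02] F [ 0.3 -0.1  0.7] M [ 0.01  0.02 -0.02] w 0.0877
tool delta mm [ 0.3  1.3 80.6]
twist 0.05264501816046163
```

View pics/s1.png

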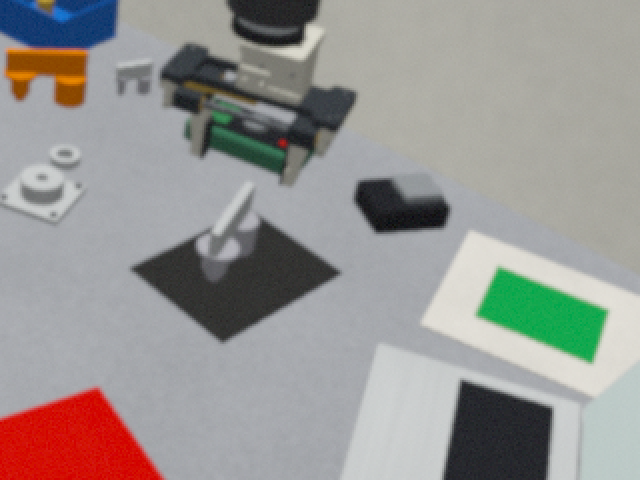

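The open fingers are above the bar at about (245,130) and straddle it as intended, so I'll descend and grip.

Emit:
step_arm --commands '[[[0,1,15],0],[[0,0,20],0],[[0,0,20],0],[[0,0,15],0],[[0,0,8],0],[[0,0,2.5],0],[[0,0,0],0],[[0,0,0],0]]'

```text
time_s: 3.4
tcp_pos: [0.5833, -0.2576, 0.0517]
eef_rot: [-180.0, 0.1, -164.2]
contact_force: [0.2, 0.3, -0.0]
gripper_width: 0.0876
```

Emit:
step_arm --commands '[[[0,0,0],0],[[0,0,0],0],[[0,0,0],0],[[0,0,0],0],[[0,0,0],0],[[0,0,0],0],[[0,0,0],0],[[0,0,0],0]]' --gripper 1 --grip_force 60

```text
time_s: 4.4
tcp_pos: [0.5828, -0.2575, 0.0511]
eef_rot: [180.0, -0.0, -164.2]
contact_force: [-1.2, -0.5, -0.7]
gripper_width: 0.0132
```

Run:
```python
from h import *
go([.583,-.2576,.052],-164.2)
```

```text
t 4.4 tcp [ 0.5828 -0.2575  0.0511] rpy [ 180.     -0.   -164.17] F [-1.2 -0.5 -0.7] M [-0.48 -0.01 -0.05] w 0.0132
tool delta mm [-0.2 -0.1 -0.9]
twist 0.027728286344625985
```

Emit:
step_arm --commands '[[[0,0,-5],0],[[0,0,-10],0],[[0,0,-20],0],[[0,0,-25],0],[[0,0,-25],0],[[0,0,-15],0],[[0,0,-7],0],[[0,0,-3],0],[[0,0,0],0],[[0,0,0],0]]'

```text
time_s: 5.65
tcp_pos: [0.5824, -0.2574, 0.1602]
eef_rot: [180.0, -0.1, -164.2]
contact_force: [-0.6, -0.9, -4.8]
gripper_width: 0.0118
```

Run:
```python
from h import *
go([.5185,.2694,.161],-164.2)
c=cap('side'); cv2.imwrite('pics/s2.png',c['img'][110:350,320:640,::-1].repeat(2,0).repeat(2,1))
```

```text
t 5.65 tcp [ 0.5824 -0.2574  0.1602] rpy [ 1.7996e+02 -7.0000e-02 -1.6418e+02] F [-0.6 -0.9 -4.8] M [-0.07  0.06 -0.02] w 0.0118
tool delta mm [-8.210e+01  5.243e+02 -5.000e-01]
twist 0.022149107225629905
```

View pics/s2.png

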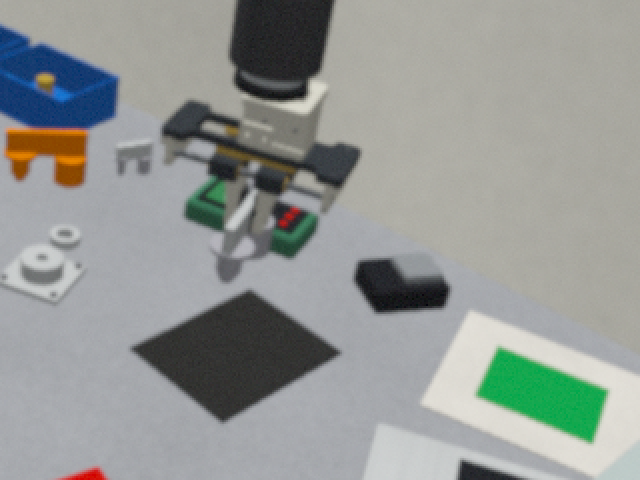

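The gauge is held at about (240,235) and looks level, with the go leg towards the camera. I'll carry it to the housing.

Emit:
step_arm --commands '[[[-1.5,10,0],0],[[-3,20,0],0],[[-5,30,0],0],[[-6,38,0],0],[[-6,40,0],0],[[-6,40,0],0],[[-6,40,0],0],[[-6,40,0],0],[[-6,40,0],0],[[-6,40,0],0],[[-6,40,0],0],[[-6,38,0],0],[[-6,36,0],0],[[-5,30,0],0],[[-4,22,0],0],[[-2.5,12,0],0],[[-1,6,0],0],[[0,2,0],0],[[0,0,0],0],[[0,0,0],0]]'

```text
time_s: 8.2
tcp_pos: [0.5189, 0.2683, 0.1611]
eef_rot: [-180.0, -0.0, -164.2]
contact_force: [-0.5, 0.2, -4.4]
gripper_width: 0.0117
```

Run:
```python
from h import *
go([.5185,.2694,.161],-164.2)
c=cap('side'); cv2.imwrite('pics/s3.png',cv2.resize(c['img'][70:250,170:410,::-1],None,fx=3,fy=3,interpolation=cv2.INTER_CUBIC))
c=cap('top'); cv2.imwrite('pics/t3.png',cv2.resize(c['img'][120:300,100:340,::-1],None,fx=3,fy=3,interpolation=cv2.INTER_CUBIC))
```

```text
t 8.2 tcp [0.5189 0.2683 0.1611] rpy [-180.     -0.   -164.22] F [-0.5  0.2 -4.4] M [-0.02  0.04 -0.04] w 0.0117
tool delta mm [0.1 1.2 0.1]
twist -0.0190826517527114
```

View pics/s3.png

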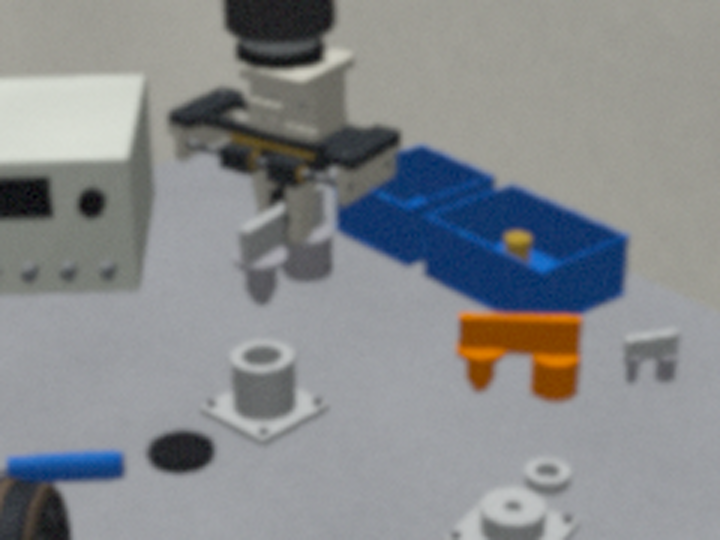

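View pics/t3.png

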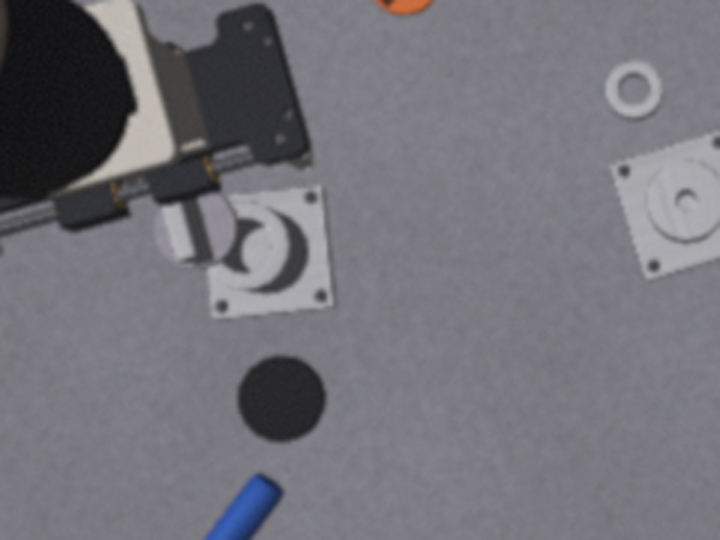

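The top view shows the collar circle centred near crop (197,226), radius about 42. The side view shows the go leg above the boss. I'll check the collar's world position.

Run:
```python
from h import *
c=dict(np.load('top.npz'))
g=cv2.cvtColor(c['img'],cv2.COLOR_RGB2GRAY)
print(onplane(c,[(100+197/3-.33,120+226/3-.33),(100+155/3-.33,195),(100+239/3-.33,195)],.158).round(4))
px=[(u,v) for v in range(170,215) for u in range(145,185)]
P=depthpts(c,px); m=(abs(P[:,2]-.157)<.006)
Q=P[m]; print(m.sum(),Q.min(0),Q.max(0),cv2.minEnclosingCircle(Q[:,:2].astype(np.float32)*1000))
m=(abs(P[:,2]-.19)<.007);Q=P[m];print('bar',m.sum(),Q.mean(0),Q.min(0),Q.max(0),cv2.minAreaRect(Q[:,:2].astype(np.float32)*1000))
```

```text
[[0.4827 0.2571 0.158 ]
 [0.4828 0.2812 0.158 ]
 [0.4826 0.2329 0.158 ]]
294 [0.45827455 0.23414251 0.15372551] [0.50163458 0.28185382 0.16292779] ((481.36474609375, 257.8638610839844), 23.9914608001709)
bar 170 [0.47697793 0.25572897 0.19128251] [0.45990903 0.24644512 0.18350798] [0.50746313 0.28024413 0.19691283] ((485.536865234375, 260.5859375), (53.440040588378906, 17.78924560546875), 27.161697387695312)
```

Emit:
step_arm --commands '[[[0.7,1.1,5],0],[[0,0,12],0],[[0,0,18],0],[[0,0,12],0],[[0,0,8],0],[[0,0,8],0],[[0,0,8],0],[[0,0,7],0],[[0,0,5],0],[[0,0,3],0],[[0,0,2],0],[[0,0,0],0],[[0,0,0],0]]'

```text
time_s: 9.93
tcp_pos: [0.5179, 0.2699, 0.0733]
eef_rot: [180.0, 0.0, -164.2]
contact_force: [0.4, -0.0, -4.1]
gripper_width: 0.0114
```

Run:
```python
from h import *
go([.5185,.2694,.067],-164.2)
c=cap('side'); cv2.imwrite('pics/s4.png',cv2.resize(c['img'][110:250,170:350,::-1],None,fx=4,fy=4,interpolation=cv2.INTER_CUBIC))
```

```text
t 9.93 tcp [0.5179 0.2699 0.0733] rpy [ 1.7999e+02  2.0000e-02 -1.6417e+02] F [ 0.4 -0.  -4.1] M [-0.05  0.   -0.01] w 0.0114
tool delta mm [-0.4 -0.6  6.3]
twist 0.03077000737178537
```

View pics/s4.png

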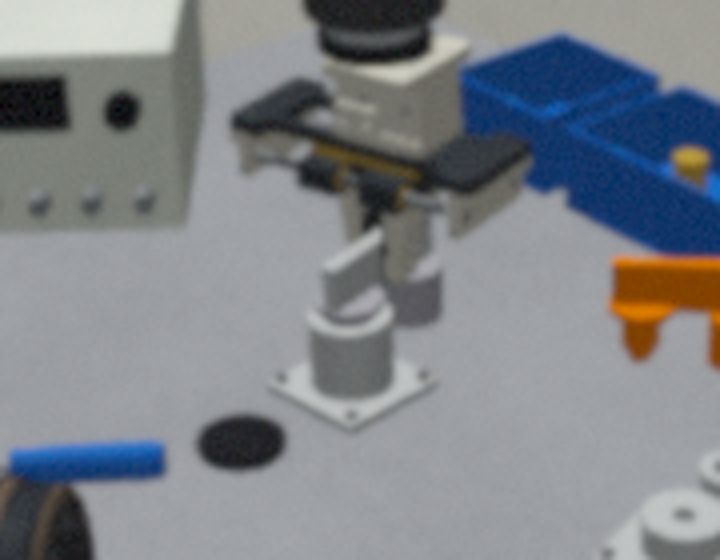

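The go leg is in the bore with no side force, and the collar is just above the rim at crop (350,310). Next I'll lower it fully home.

Emit:
step_arm --commands '[[[0,0,2],0],[[0,0,2],0],[[0,0,1],0],[[0,0,1],0],[[0,0,0.5],0],[[0,0,0.5],0],[[0,0,0],0],[[0,0,0],0]]'

```text
time_s: 10.98
tcp_pos: [0.5179, 0.2698, 0.0669]
eef_rot: [180.0, 0.0, -164.2]
contact_force: [-2.3, -1.2, 5.9]
gripper_width: 0.0118
```

The collar is home: about 10 N of contact at TCP z 0.0669, against an expected 0.067. I'll withdraw now.

Emit:
step_arm --commands '[[[0,0,0],0],[[0,0,-3],0],[[0,0,-8],0],[[0,0,-12],0],[[0,0,-15],0],[[0,0,-15],0],[[0,0,-10],0],[[0,0,-5],0],[[0,0,-2],0],[[0,0,0],0],[[0,0,0],0]]'

```text
time_s: 12.35
tcp_pos: [0.5176, 0.2696, 0.1356]
eef_rot: [-180.0, -0.0, -164.2]
contact_force: [-0.2, 0.1, -4.1]
gripper_width: 0.0114
```

Run:
```python
from h import *
go([.4511,.2503,.127],-164.2)
c=cap('side'); cv2.imwrite('pics/s5.png',cv2.resize(c['img'][110:250,170:350,::-1],None,fx=4,fy=4,interpolation=cv2.INTER_CUBIC))
c=cap('top'); px=[(u,v) for v in range(170,215) for u in range(145,190)]
P=depthpts(c,px); m=(abs(P[:,2]-.125)<.006)
Q=P[m]; print(m.sum(),Q.mean(0),cv2.minEnclosingCircle(Q[:,:2].astype(np.float32)*1000))
```

```text
t 12.35 tcp [0.5176 0.2696 0.1356] rpy [-1.7998e+02 -5.0000e-02 -1.6417e+02] F [-0.2  0.1 -4.1] M [0.   0.02 0.  ] w 0.0114
tool delta mm [69.2 -0.5  8.6]
twist 0.027125573882784693
6 [0.47393822 0.24823891 0.13066846] ((476.2750244140625, 254.06680297851562), 20.049545288085938)
```

View pics/s5.png

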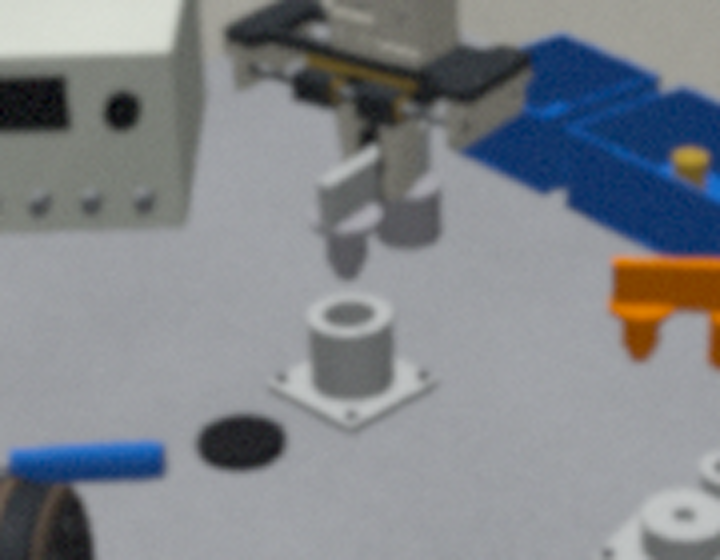

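The go leg is out and clear of the rim at (348,270). I'll shift along the bar to bring the no-go leg over the bore.

Emit:
step_arm --commands '[[[5,0,0],0],[[10,0,0],0],[[14,0,0],0],[[14,0,0],0],[[12,-0.5,0],0],[[8,0,0],0],[[4,0,0],0],[[2,0,0],0],[[0,0,0],0],[[0,0,0],0]]'

```text
time_s: 13.7
tcp_pos: [0.4518, 0.2506, 0.136]
eef_rot: [-180.0, -0.0, -164.2]
contact_force: [-0.0, -1.0, -2.9]
gripper_width: 0.012
```

Run:
```python
from h import *
go([.4511,.2503,.107],-164.2)
c=cap('side'); cv2.imwrite('pics/s6.png',cv2.resize(c['img'][110:250,170:350,::-1],None,fx=4,fy=4,interpolation=cv2.INTER_CUBIC))
c=cap('top'); cv2.imwrite('pics/t6.png',cv2.resize(c['img'][120:300,100:340,::-1],None,fx=3,fy=3,interpolation=cv2.INTER_CUBIC))
px=[(u,v) for v in range(170,245) for u in range(145,210)]
P=depthpts(c,px)
for z in(.13,.165):
  m=(abs(P[:,2]-z)<.006)
  Q=P[m]; print(m.sum(),Q.mean(0),cv2.minEnclosingCircle(Q[:,:2].astype(np.float32)*1000),cv2.minAreaRect(Q[:,:2].astype(np.float32)*1000))
```

```text
t 13.7 tcp [0.4518 0.2506 0.136 ] rpy [-179.99   -0.   -164.18] F [-0.  -1.  -2.9] M [ 0.    0.04 -0.  ] w 0.012
tool delta mm [ 0.7 -0.1 29. ]
twist 0.019788908046109555
140 [0.41242853 0.23307933 0.13427378] ((414.5973205566406, 239.5203094482422), 23.69672203063965) ((411.105712890625, 238.9141082763672), (31.40164566040039, 46.43452835083008), 10.36577320098877)
111 [0.40832524 0.23681973 0.16653038] ((408.19146728515625, 237.3125457763672), 13.374856948852539) ((408.11712646484375, 237.58863830566406), (24.29246711730957, 11.770626068115234), 15.068671226501465)
```

View pics/s6.png

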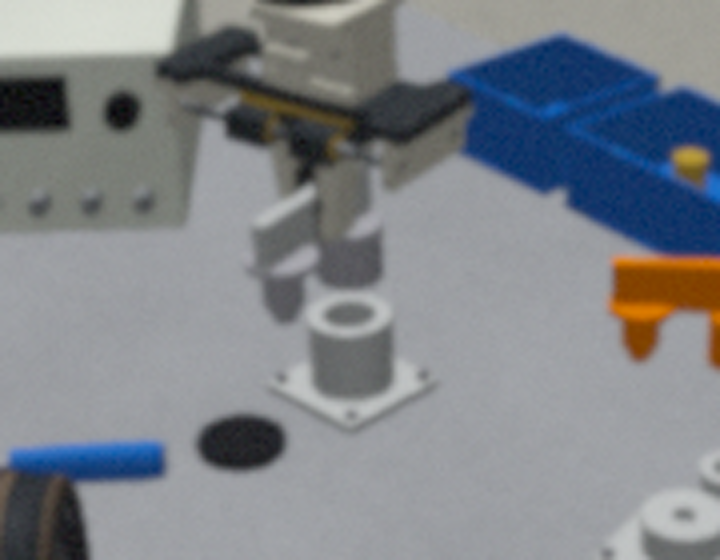

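View pics/t6.png

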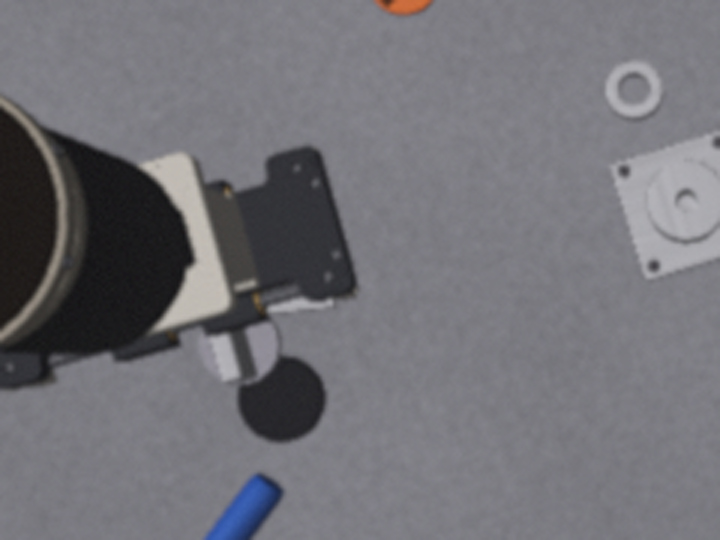

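The no-go leg is above the bore in the side view, at (350,260) over the rim at (350,313). The collar measures (0.4145, 0.2395), which puts the no-go leg within about 1.5 mm of the bore axis. I'll descend.

Emit:
step_arm --commands '[[[1,0,4],0],[[0,0,8],0],[[0,0,7],0],[[0,0,4],0],[[0,0,2],0],[[0,0,1],0],[[0,0,0],0],[[0,0,1],0],[[0,0,1],0],[[0,0,0.5],0],[[0,0,0],0],[[0,0,0],0]]'

```text
time_s: 15.3
tcp_pos: [0.4506, 0.2503, 0.1076]
eef_rot: [180.0, 0.0, -164.2]
contact_force: [0.1, -0.6, -4.4]
gripper_width: 0.0119
```

Emit:
step_arm --commands '[[[0,0,0.5],0],[[0,0,0.4],0],[[0,0,0.3],0],[[0,0,0],0],[[0,0,0],0],[[0,0,0],0]]'

```text
time_s: 16.05
tcp_pos: [0.4507, 0.2503, 0.1069]
eef_rot: [180.0, 0.0, -164.2]
contact_force: [-3.2, -0.8, 5.5]
gripper_width: 0.0116
```

Emit:
step_arm --commands '[[[0,0,0.4],0],[[0,0,0],0],[[0,0,0],0],[[0,0,0],0],[[0,0,0],0],[[0,0,0],0]]'

```text
time_s: 16.8
tcp_pos: [0.4507, 0.2502, 0.1069]
eef_rot: [180.0, 0.0, -164.2]
contact_force: [-3.8, -2.3, 9.7]
gripper_width: 0.0116
```

Run:
```python
from h import *
go([.4511,.2503,.107],-164.2)
c=cap('side'); cv2.imwrite('pics/s7.png',cv2.resize(c['img'][110:250,170:350,::-1],None,fx=4,fy=4,interpolation=cv2.INTER_CUBIC))
```

```text
t 16.8 tcp [0.4507 0.2502 0.1069] rpy [ 1.8000e+02  3.0000e-02 -1.6415e+02] F [-3.8 -2.3  9.7] M [-0.66  1.82 -0.04] w 0.0116
tool delta mm [-0.4 -0.1 -0.1]
twist 0.04814162051619064
```

View pics/s7.png

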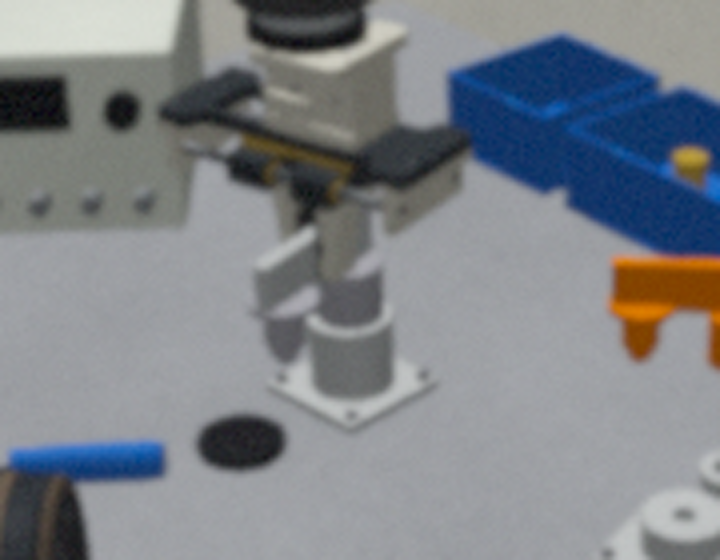

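The no-go leg stands on the rim, at (350,300) in the crop, with about 14 N on it, and it doesn't enter. I'll lift and return to the mat.

Emit:
step_arm --commands '[[[0,0,-3],0],[[0,0,-10],0],[[0,0,-18],0],[[0,0,-15],0],[[0,0,-7],0],[[0,0,-2],0],[[0,0,0],0],[[0,0,0],0]]'

```text
time_s: 17.85
tcp_pos: [0.4504, 0.25, 0.1604]
eef_rot: [-180.0, -0.0, -164.2]
contact_force: [1.2, 0.1, -4.0]
gripper_width: 0.0118
```

Run:
```python
from h import *
go([.580,-.272,.16],-164.2)
```

```text
t 17.85 tcp [0.4504 0.25   0.1604] rpy [-1.7997e+02 -5.0000e-02 -1.6417e+02] F [ 1.2  0.1 -4. ] M [ 0.04  0.08 -0.  ] w 0.0118
tool delta mm [  17.7 -537.6    0.7]
twist 0.025663164992238308
```

Emit:
step_arm --commands '[[[0,-10,0],0],[[0,-20,0],0],[[1,-30,0],0],[[1,-38,0],0],[[1,-40,0],0],[[1,-40,0],0],[[1,-40,0],0],[[2,-40,0],0],[[2,-40,0],0],[[2,-40,0],0],[[2,-40,0],0],[[1,-40,0],0],[[1,-40,0],0],[[1,-34,0],0],[[1,-24,0],0],[[1,-13,0],0],[[0,-6,0],0],[[0,-3,0],0],[[0,0,0],0],[[0,0,0],0]]'

```text
time_s: 20.35
tcp_pos: [0.5801, -0.2716, 0.1611]
eef_rot: [180.0, 0.0, -164.1]
contact_force: [-0.1, -0.0, -3.2]
gripper_width: 0.0116
```

Run:
```python
from h import *
go([.580,-.272,.051],-164.2)
c=cap('side'); cv2.imwrite('pics/s8.png',c['img'][110:350,320:640,::-1].repeat(2,0).repeat(2,1))
```

```text
t 20.35 tcp [ 0.5801 -0.2716  0.1611] rpy [ 1.8000e+02  1.0000e-02 -1.6413e+02] F [-0.1 -0.  -3.2] M [-0.07 -0.02 -0.  ] w 0.0116
tool delta mm [  0.2  -0.4 110.1]
twist 0.07476090697815607
```

View pics/s8.png

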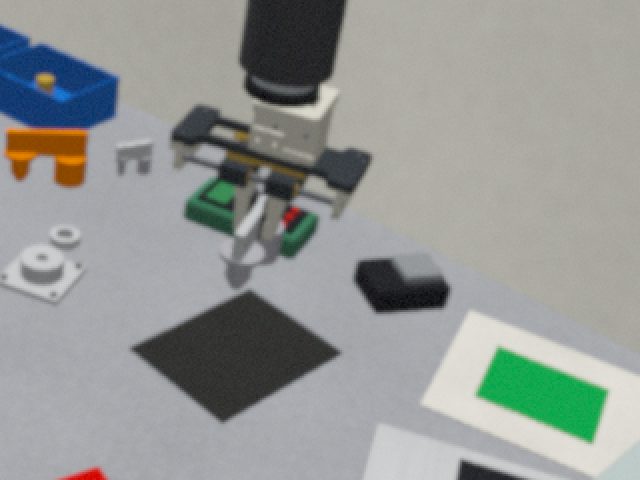

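The gauge is over the mat, at about (245,240), and upright. I'll lower it to contact.

Emit:
step_arm --commands '[[[0,0,8],0],[[0,0,20],0],[[0,0,25],0],[[0,0,25],0],[[0,0,15],0],[[0,0,8],0],[[0,0,4],0],[[0,0,2],0],[[0,0,0],0],[[0,0,1],0],[[0,0,1],0],[[0,0,0.5],0],[[0,0,0.4],0],[[0,0,0],0],[[0,0,0],0]]'

```text
time_s: 22.28
tcp_pos: [0.5801, -0.2723, 0.0511]
eef_rot: [-180.0, 0.0, -164.2]
contact_force: [0.1, 0.6, -2.2]
gripper_width: 0.0118
```

Emit:
step_arm --commands '[[[0,0,0.4],0],[[0,0,0],0],[[0,0,0],0]]'

```text
time_s: 22.65
tcp_pos: [0.5801, -0.2723, 0.051]
eef_rot: [-180.0, 0.0, -164.2]
contact_force: [-0.5, 1.4, 2.4]
gripper_width: 0.012
```

Emit:
step_arm --commands '[[[0,0,0],0],[[0,0,0],0],[[0,0,0],0],[[0,0,0],0],[[0,0,0],0],[[0,0,0],0],[[0,0,0],0],[[0,0,0],0]]' --gripper 0

```text
time_s: 23.65
tcp_pos: [0.5801, -0.2723, 0.0506]
eef_rot: [-180.0, -0.0, -164.2]
contact_force: [-0.4, 0.0, 0.1]
gripper_width: 0.0848
```

Emit:
step_arm --commands '[[[0,0,-3],0],[[0,0,-10],0],[[0,0,-25],0],[[0,0,-30],0],[[0,0,-30],0],[[0,0,-15],0],[[0,0,-5],0],[[0,0,0],0]]'

```text
time_s: 24.65
tcp_pos: [0.5797, -0.2721, 0.1682]
eef_rot: [180.0, -0.0, -164.2]
contact_force: [-0.4, 0.3, -1.3]
gripper_width: 0.0879
```

Run:
```python
from h import *
go([.580,-.272,.16],-164.2)
c=cap('side'); cv2.imwrite('pics/s9.png',c['img'][110:350,320:640,::-1].repeat(2,0).repeat(2,1))
px=[(u,v) for v in range(235,300) for u in range(410,465)]
P=depthpts(c,px);m=(abs(P[:,2]-.082)<.006);Q=P[m];print(m.sum(),Q.mean(0),cv2.minAreaRect(Q[:,:2].astype(np.float32)*1000))
```

```text
t 24.65 tcp [ 0.5797 -0.2721  0.1682] rpy [ 1.7997e+02 -3.0000e-02 -1.6418e+02] F [-0.4  0.3 -1.3] M [ 0.08 -0.02 -0.03] w 0.0879
tool delta mm [-0.3  0.   8.2]
twist 0.021133893473603393
196 [ 0.57062638 -0.27651486  0.08101696] ((576.0347900390625, -274.18695068359375), (119.05005645751953, 14.659526824951172), 16.172821044921875)
```

View pics/s9.png

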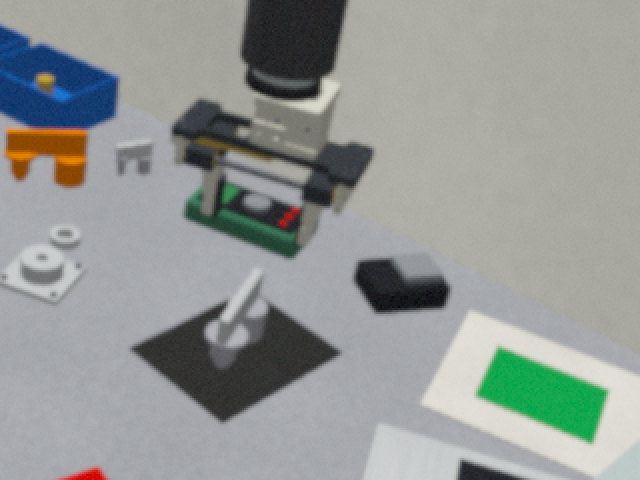

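The gauge stands upright on the mat, at about (237,320), and the gripper is clear above it. I'll let the arm settle, then hand in.

Emit:
step_arm --commands '[[[0,0,0],0],[[0,0,0],0],[[0,0,0],0],[[0,0,0],0]]'

```text
time_s: 25.2
tcp_pos: [0.58, -0.2723, 0.1685]
eef_rot: [180.0, -0.0, -164.2]
contact_force: [-0.1, 0.5, 0.7]
gripper_width: 0.0876
```

```bash
python3 -c "
from plant import close_job
print(close_job())"
```

```text
the job is handed in; nothing more can be done
None
```

The bore check is done and handed in at about 25 s of the 58 s allowed.

- **Go leg:** it went fully home in the tall housing. The collar met the rim with about 10 N, at TCP z 0.0669 m against an expected 0.067 m. I then took it out.
- **No-go leg:** I pressed it on the same rim with about 14 N for roughly a second. It did not go in; the TCP stopped at 0.1069 m against an expected 0.107 m. My measurements put the leg within about 1.5 mm of the bore axis.
- **Gauge returned:** it stands upright on the mat and the gripper is open and clear above it. The last side view shows the bar top at z 0.081 m against an expected 0.082 m.

No check failed. The one loose figure is the bar length in that last side view, 119 mm against 114 mm, which I put down to depth noise.

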